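# Pin the heel press shut and hold it

## Robot

A 6-joint arm with a two-finger parallel gripper is mounted at the origin on the work surface. World frame = base frame: x ahead of the robot, y to its left, z up, the work surface at z = 0. Lengths are in m, angles in rad, forces in N, time in s.
With the tool pointing down it reaches from about 0.25 to 0.775 m from the base axis. Payload 8.9 kg.
Tool frame: the origin (TCP) lies between the finger pads; the fingertips stand 14 mm ahead of it and the grasp point (between the pads) lies 5 mm behind it (r.nose_length is the distance from the TCP to the fingertips, in m); z points along the fingers, x is the direction in which the jaws open and shut, and the axes are right-handed (so a half turn about z gives the same grasp; the last joint's range is limited). The gripper opens to 85 mm and grips with 20 to 120 N. Pads are 22 mm wide; open, the fingers measure 114 mm over their backs; the gripper's body (76 mm by 85 mm) begins 54 mm behind the grasp point. The pads swing forward as they close: fully open they stand 13 mm farther back than shut.
Start: joints at [1.083, 0.291, -0.153, 1.127, 0, 1.431], TCP at [0.179, 0.493, 0.212] pointing down, gripper open.
Joint ranges: [-2.52, 2.52], [-0.91, 1.74], [-1.3, 1.37], [-1.96, 2.02], [-1.52, 1.47], [-3.14, 3.14]. Speed limits (rad/s): [2.22, 2.22, 2.79, 3.14, 3.14, 3.14].

## Interface

Orientations are given as a 3x3 rotation matrix whose columns are the frame's x, y, z axes.
In Python, from rig import r gives the robot as it stands.
- The arm moves only by the tool send_rows, never from a script. Its argument "commands" is a list of rows, each an object with "travel": the shift along the tool's x, y, z in cm, a list of three; "twist": the turn, a rotation vector about the tool's x, y, z in rad, a list of three; "claw": the closure, from 0 (fully open) to 1 (shut). In form: [{"travel": [x, y, z], "twist": [ax, ay, az], "claw": claw}, ...]. A call has 1 to 8 rows; each row shifts and turns the commanded pose from where the row before left it, along the tool's axes as they then stand; what a row does not reach is not made up. A row lasts 1/10 s, in which the tool goes at most 50 mm and 8.59 degrees, less where a joint would pass 70% of its speed; a pose out of reach is approached as far as the arm can. A call is refused whole if a number of a shift passes 5 or a number of a turn 0.15, either way. A call with a gripper value outside its range is refused whole. The fingers move at their own pace and stop on an object; "newtons" is the grip in N (left out, the last holds). Time passes only in rows, so rows that do not move let the fingers close. It gives the time, the measured TCP pose, the force and the opening at its end, in the units of the state.
- r.read_state(): the state, without advancing time (a new reading comes with each control period).
- r.snapshot(name): name is "scene" or "top"; returns the picture (400x640x3 uint8, red, green, blue); there is no depth.
- r.get_calibration(name): a dict with "intrinsics" (3x3 intrinsics, pixels), "k1" (the pictures are not rectified: a ray, as slopes to the right and down, at radius r is drawn at 1 + k1 r^2 times it, then the intrinsics apply), "extrinsics" (4x4, takes a point from world to camera coordinates). Camera axes: x right, y down, z forward; pixel columns grow to the right and rows downward; lengths in m; the calibration is good to about 2 mm. A picture is of the moment at which its call begins. get_calibration takes no time and is no camera call.
- r.sign_off(): hands the job in, once; it reports no verdict.
The state is a dict: "time_s": time; "qpos": joint angles; "qd": joint speeds; "joint_torque": joint torques, N m; "tcp_pos": TCP position; "eef_rot": TCP orientation; "wrist_force": force on the tool from outside, world axes, zero at the start; "moment": the same for the moment, N m; "gripper_width": finger opening in m.
Only numpy, scipy, OpenCV 4.12 (cv2) and the standard library are available. Lean on these libraries where they do the work, as an engineer would, in place of code of your own. Each camera call takes 0.05 s, during which the arm holds its last target. There are 200 camera calls.

## Task

A small heel press stands open on the cobbler's bench. Swing its metal upper half over onto the lower half, then take the flanged locking pin from the wooden tool block and push it from above through the aligned holes of both halves. Finish while still holding the pin pressed firmly down, so that its flange keeps the upper half fully shut against the springs (do not let go), and leave the other tools, tins, jar and brush where they are.

Things in the scene. Friction and masses are not known exactly. Their poses are not given: they have to be found in the camera images.
- jig: Heel press, lower half, fixed: wooden plate 135 x 110 mm, 30 mm high, with a black rubber heel on it; at its free (-x) end a dark steel block 45 x 110 mm, 44 mm high. Overall 180 mm along own x. Origin: centre of the underside, z up. Hinge at the +x end, pin hole near the -x end. Two sprung steel studs, 12 mm thick, at x = -35, y = +-45 mm, stand 56 mm high.
- lid (a joint): Hinge angle of the upper half (rad): 0 = fully shut (level), 1.57 = upright, stop at 2.0 (leaning back beyond the hinge). Hinge friction holds it where it is between about 1.3 and 1.9; pushed below about 1.0 it sinks by itself, in about a second, until it rests on the sprung studs at about 0.07 (some 10 mm high at the hole).
- hinge (a point): Middle of the hinge axis, 52 mm above the bench, at jig x = +75 mm; the axis runs along the jig's y.
- lid_edge (a point): Middle of the free edge of the upper half, at mid thickness, 165 mm from the hinge axis. The upper half is an aluminium plate, 104 mm wide, 12 mm thick, 0.3 kg; upright, this edge stands 217 mm above the bench.
- lid_hole (a point): Centre of the 16 mm hole in the upper half, on its outer face (the top face when shut, then 58 mm above the bench), 140 mm from the hinge axis. From its rest on the studs, 6 to 8 N down at the hole shuts it to 0; it springs back up when let go.
- base_hole (a point): Centre of the mouth of the 13 mm hole in the lower half's steel block, 44 mm above the bench; the hole goes straight down to the bench. With the upper half shut its hole lies exactly over this one, with a gap of 2 mm between the halves.
- rack: Dark wooden tool block, fixed, 190 mm along its own x, 50 mm along y, 55 mm high; three 14 mm sockets at x = -65, 0 and +65 mm hold the pin, the awl and the punch, in any order. Origin: centre of the underside.
- pin: Steel locking pin, 84 mm overall, about 120 g, upright in a socket. Origin: its pointed foot; z up to the head. Shaft 10 mm thick, 48 mm long (lowest 9 mm tapered), a round flange 32 mm wide (z 48 to 52 mm), a barrel grip 22 mm wide (z 52 to 84 mm). In the block the flange rests on the block's top. Fully pressed in, the flange lies on the upper half, the foot 10 mm above the bench.
- pin_tip (a point): The foot point of the pin (same as its origin).
- awl: Bystander in the tool block: awl with a pear-shaped wooden handle 28 mm wide, no flange; its top stands 48 mm above the block.
- punch: Bystander in the tool block: plain dark steel punch, 18 mm wide body without a flange; its top stands 34 mm above the block.
- tin_a: Bystander: flat yellow polish tin, 74 mm wide, 24 mm high.
- tin_b: Bystander: blue polish tin with dark cap, 74 mm wide, 46 mm high.
- jar: Bystander: black jar with an orange cap, 70 mm wide, 60 mm high.
- brush: Bystander: brush lying on the bench.
- hammer: Bystander: hammer lying on the bench.
Not all that is in view belongs to the job. There is more than one size of the jig; the one meant has the size given above.

How it is judged:
By the outcome, as a careful person would: the job done as asked, in the order asked, and still so for the second after the job is handed in, while the arm keeps its last pose, push and grip.
It also fails if it takes over 45 s, if anything falls off the work surface, if the arm or the gripper's body presses on something with over 40 N, if the wrist force passes 120 N, or if a joint passes its speed limit or range.

## Working session

There is one attempt and no reset: what is moved stays moved. The work goes in short steps, Python scripts to look and compute and a tool call to move; the robot and the scene stay as the last step left them, time stands still between calls to the robot, and variables do not carry over. Pictures are saved under pics/ and viewed, about 8 in all and at most 12, crops included, and the job is handed in when it is done.

Besides the shell and the picture viewer there is one more tool, called as a command line: name --argument value ..., lists and objects as JSON in quotes. send_rows: Moves the arm, as the interface text tells. Its arguments: {"type":"object","properties":{"commands":{"type":"array","items":{"type":"object","properties":{"travel":{"type":"array","items":{"type":"number"}},"twist":{"type":"array","items":{"type":"number"}},"claw":{"type":"number"}}}},"newtons":{"type":"number"}},"required":["commands"]}

```bash
mkdir -p pics; ls; python3 - <<'E'
from rig import r
import cv2
for n in("scene","top"):
    cv2.imwrite(f"pics/{n}0.png",r.snapshot(n)[:,:,::-1])
    c=r.get_calibration(n);print(n,c)
s=r.read_state();print(s)
E
```

```text
pics
scene {'intrinsics': array([[417.1262685 ,   0.        , 324.07365154],
       [  0.        , 417.1262685 , 195.80590297],
       [  0.        ,   0.        ,   1.        ]]), 'k1': -0.00577436753842017, 'extrinsics': array([[ 0.52481982,  0.85111097,  0.0132014 , -0.17963619],
       [ 0.48067822, -0.28352943, -0.82979486, -0.24445335],
       [-0.70250452,  0.44183841, -0.55791237,  1.59872389],
       [ 0.        ,  0.        ,  0.        ,  1.        ]])}
top {'intrinsics': array([[412.24750616,   0.        , 311.83312215],
       [  0.        , 412.24750616, 202.17037559],
       [  0.        ,   0.        ,   1.        ]]), 'k1': -0.04898087058013951, 'extrinsics': array([[-0.00682665, -0.99997276, -0.00280793, -0.12793847],
       [-0.9853871 ,  0.00720493, -0.17017744,  0.54516214],
       [ 0.17019303,  0.00160516, -0.98540944,  1.06814829],
       [ 0.        ,  0.        ,  0.        ,  1.        ]])}
{'time_s': 0.1, 'qpos': array([ 1.08267295e+00,  2.91228287e-01, -1.54000812e-01,  1.12671331e+00,
       -3.09796456e-05,  1.43148006e+00]), 'qd': array([-2.58242398e-04, -5.93269810e-04,  4.69970771e-04,  2.72799945e-03,
        1.79250505e-03,  7.67043577e-05]), 'joint_torque': array([ 1.84765871e-03, -5.37973630e+01,  3.31919718e+01,  9.22197505e-03,
       -2.03478353e-04,  4.71759272e-07]), 'tcp_pos': array([0.17926018, 0.49302712, 0.21180617]), 'eef_rot': array([[ 3.41776685e-01,  9.39781058e-01, -5.10115588e-04],
       [ 9.39780506e-01, -3.41777041e-01, -1.02676480e-03],
       [-1.13927991e-03, -1.28472415e-04, -9.99999343e-01]]), 'wrist_force': array([ 0.56005794,  0.30741208, -0.23093806]), 'moment': array([-0.04053418,  0.03200755,  0.02433249]), 'gripper_width': 0.0854663977329321}
```

View pics/scene0.png

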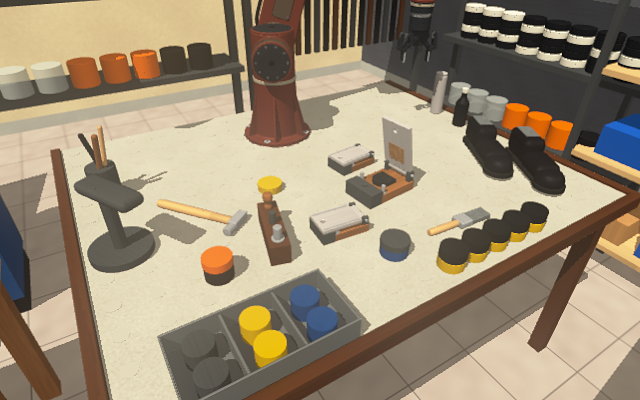

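View pics/top0.png

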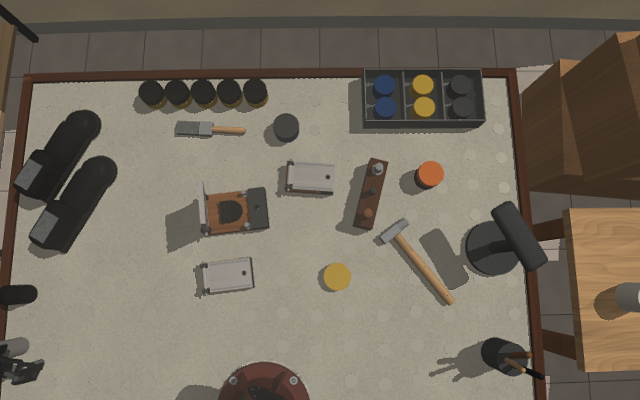

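Scene view: the open press stands at about (380,180), its lid at (397,140), and the rack is at (273,230). In the top view the jig is at (235,210), the rack at (370,193), and two small closed decoy presses are at (310,178) and (228,276). I'll zoom in on the top view.

```bash
cat > h.py <<'E'
import numpy as np,cv2
from rig import r
C={n:r.get_calibration(n) for n in("scene","top")}
def ray(n,u,v):
    c=C[n];K=c["intrinsics"];d=np.array([(u-K[0,2])/K[0,0],(v-K[1,2])/K[1,1]])
    s=d.copy()
    for _ in range(10): s=d/(1+c["k1"]*(s@s))
    E=c["extrinsics"];R=E[:3,:3]
    return -R.T@E[:3,3], R.T@np.array([*s,1])
def onz(n,u,v,z):
    o,d=ray(n,u,v);return o+d*(z-o[2])/d[2]
def two(p,q):
    (a,d),(b,e)=ray("scene",*p),ray("top",*q)
    t=np.linalg.lstsq(np.c_[d,-e],b-a,rcond=None)[0]
    x,y=a+d*t[0],b+e*t[1];return (x+y)/2,np.linalg.norm(x-y)
def proj(n,p):
    c=C[n];q=c["extrinsics"]@np.r_[p,1];s=q[:2]/q[2];s=s*(1+c["k1"]*(s@s))
    return c["intrinsics"][:2,:2]@s+c["intrinsics"][:2,2]
E
python3 - <<'E'
import cv2,numpy as np
t=cv2.imread("pics/top0.png");s=cv2.imread("pics/scene0.png")
z=lambda i,x,y,w,h,k:cv2.resize(i[y:y+h,x:x+w],None,fx=k,fy=k,interpolation=cv2.INTER_CUBIC)
a=z(t,190,150,200,95,4)          # 800x380
cv2.imwrite("pics/c1.png",a)
b=np.hstack([z(s,330,110,100,100,4),z(s,240,180,75,100,4)[:400]])
cv2.imwrite("pics/c2.png",b)
E
```

```text
(no output)
```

View pics/c1.png

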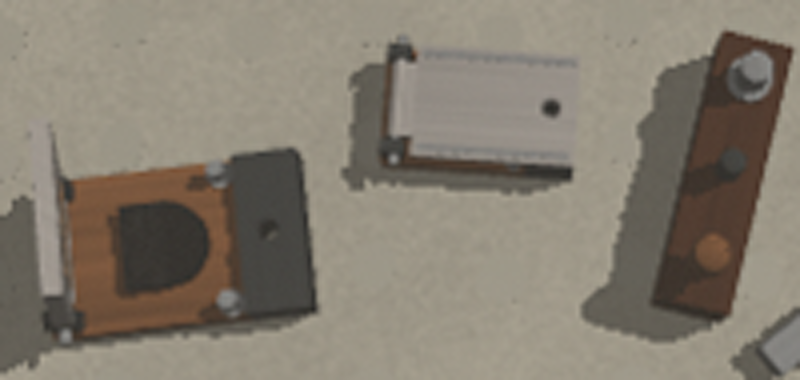

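View pics/c2.png

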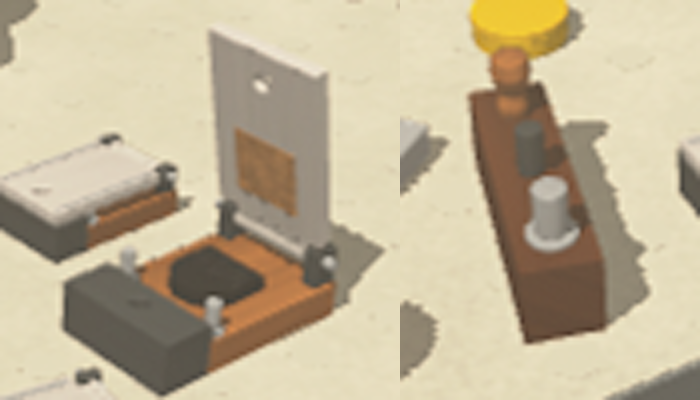

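c1 and c2 show the base hole at top ≈ (257,207) and the stud tops at ≈ (244,193) and (247,225). The flanged pin is at the rack's +x end at ≈ (377.5,169), the punch is in the middle and the awl is at the near end. The lid is about upright.

```bash
python3 - <<'E'
from h import *
t=cv2.imread("pics/top0.png").astype(float);s=cv2.imread("pics/scene0.png").astype(float)
T=lambda x,y:((x+.5)/4-.5+190,(y+.5)/4-.5+150)
S=lambda x,y:((x+.5)/4-.5+330,(y+.5)/4-.5+110)
S2=lambda x,y:((x-400+.5)/4-.5+240,(y+.5)/4-.5+180)
def cen(im,p,rad,sgn):
    x0,y0=int(round(p[0])),int(round(p[1]));g=im[y0-rad:y0+rad+1,x0-rad:x0+rad+1].mean(2)*sgn
    w=np.clip(g-(np.median(g)+.3*(g.max()-np.median(g))),0,None)
    Y,X=np.mgrid[-rad:rad+1,-rad:rad+1];return (x0+(w*X).sum()/w.sum(),y0+(w*Y).sum()/w.sum())
P=lambda *a:print(*[np.round(x,4) for x in a])
h=cen(t,T(269,230),3,-1);bh=onz("top",*h,.044);print("hole",h);P(bh)
a=onz("top",*T(218,171),.056);b=onz("top",*T(231,299),.056);P(a,b,np.linalg.norm(a-b))
P(*two(S(128,255),T(218,171)));P(*two(S(214,303),T(231,299)))
# block top corners
for n,cs in(("top",[T(231,156),T(297,149),T(316,311)]),("scene",[S(64,282),S(115,262),S(213,333),S(162,360)])):
    for c in cs:P(n,onz(n,*c,.044)) if 0 else print(n,np.round(onz(n,*c,.044),4))
# pin, top face z=.055+36mm=.091 ; flange z .059
print("pin");P(onz("top",*T(755,67),.091),onz("top",*T(749,77),.059),onz("scene",*S2(550,185),.091),onz("scene",*S2(552,233),.059))
P(onz("top",*T(714,247),.103))
print("rack corners")
for c in[(724,31),(792,48),(731,318),(654,303)]:P(onz("top",*T(*c),.055))
print("lid corners")
P(onz("scene",*S(210,32),.217),onz("scene",*S(325,75),.217))
P(onz("top",*T(36,124),.217),onz("top",*T(46,296),.217))
E
```

```text
hole (np.float64(256.3785822021116), np.float64(206.44343891402715))
[0.534  0.0185 0.044 ]
[0.5708 0.0506 0.056 ] [0.4839 0.0401 0.056 ] 0.0875
[0.5496 0.0221 0.098 ] 0.0484
[0.5073 0.0734 0.0078] 0.0611
top [0.5835 0.0439 0.044 ]
top [ 0.588  -0.0011  0.044 ]
top [ 0.4769 -0.0153  0.044 ]
scene [ 0.4813 -0.0117  0.044 ]
scene [0.4771 0.0375 0.044 ]
scene [0.5913 0.0407 0.044 ]
scene [ 0.6001 -0.0107  0.044 ]
pin
[ 0.6311 -0.308   0.091 ] [ 0.6325 -0.309   0.059 ] [ 0.63   -0.3071  0.091 ] [ 0.6342 -0.3096  0.059 ]
[ 0.5096 -0.2756  0.103 ]
rack corners
[ 0.6661 -0.2936  0.055 ]
[ 0.6538 -0.3398  0.055 ]
[ 0.469  -0.2921  0.055 ]
[ 0.4794 -0.2411  0.055 ]
lid corners
[0.4824 0.104  0.217 ] [0.5786 0.1266 0.217 ]
[0.5674 0.1298 0.217 ] [0.4671 0.12   0.217 ]
```

send_rows --commands '[{"travel": [-1.3, 4.3, 0], "twist": [0, 0, 0], "claw": 1}, {"travel": [-1.3, 4.3, 0], "twist": [0, 0, 0], "claw": 1}, {"travel": [-1.3, 4.3, 0], "twist": [0, 0, 0], "claw": 1}, {"travel": [-1.3, 4.3, 0], "twist": [0, 0, 0], "claw": 1}, {"travel": [-1.3, 4.3, 0], "twist": [0, 0, 0], "claw": 1}, {"travel": [-1.3, 4.3, 0], "twist": [0, 0, 0], "claw": 1}, {"travel": [-1.3, 4.3, 0], "twist": [0, 0, 0], "claw": 1}, {"travel": [-1.3, 4.3, 0], "twist": [0, 0, 0], "claw": 1}]'

```text
time_s: 0.9
tcp_pos: [0.4683, 0.2766, 0.2121]
eef_rot: [[0.342, 0.94, -0.0], [0.94, -0.342, -0.0], [-0.0, -0.0, -1.0]]
wrist_force: [0.1, 1.0, 0.2]
gripper_width: 0.0
```

send_rows --commands '[{"travel": [-1, 2.6, 1.6], "twist": [0, 0, 0], "claw": 1}, {"travel": [-1, 2.6, 1.6], "twist": [0, 0, 0], "claw": 1}, {"travel": [-1.8, 0.9, 0], "twist": [0, 0, 0], "claw": 1}, {"travel": [-1.8, 0.9, 0], "twist": [0, 0, 0], "claw": 1}, {"travel": [-1.8, 0.9, 0], "twist": [0, 0, 0], "claw": 1}, {"travel": [-1.8, 0.9, 0], "twist": [0, 0, 0], "claw": 1}, {"travel": [-1.8, 0.9, 0], "twist": [0, 0, 0], "claw": 1}]'

```text
time_s: 1.6
tcp_pos: [0.5204, 0.1408, 0.1799]
eef_rot: [[0.342, 0.94, -0.001], [0.94, -0.342, 0.0], [-0.0, -0.001, -1.0]]
wrist_force: [-0.0, 1.2, 0.4]
gripper_width: 0.0001
```

send_rows --commands '[{"travel": [-1.2, 0.6, 0], "twist": [0, 0, 0], "claw": 1}, {"travel": [-1.2, 0.6, 0], "twist": [0, 0, 0], "claw": 1}, {"travel": [-1.2, 0.6, 0], "twist": [0, 0, 0], "claw": 1}, {"travel": [-1.2, 0.6, 0], "twist": [0, 0, 0], "claw": 1}]'

```text
time_s: 2.0
tcp_pos: [0.527, 0.0874, 0.1803]
eef_rot: [[0.341, 0.94, -0.0], [0.94, -0.341, -0.0], [-0.0, -0.0, -1.0]]
wrist_force: [-0.3, -0.6, -0.2]
gripper_width: -0.0001
```

```bash
python3 - <<'E'
from h import *
a=r.snapshot("scene")[90:230,300:460,::-1];b=r.snapshot("top")[140:260,180:300,::-1]
a=cv2.resize(a,None,fx=2.5,fy=2.5);b=cv2.resize(b,(350,350))
cv2.imwrite("pics/p1.png",np.hstack([a,b]))
E
```

```text
(no output)
```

View pics/p1.png

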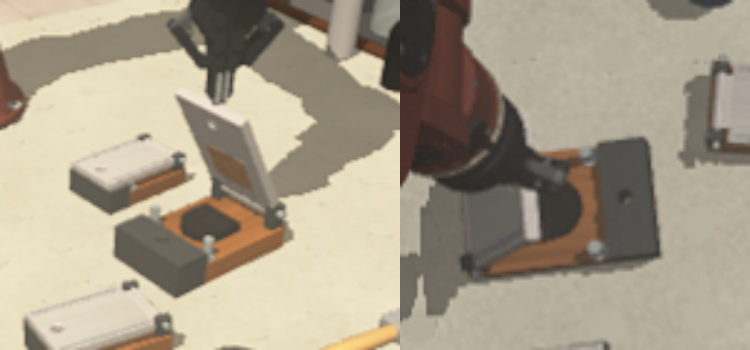

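p1 shows the lid tilted about 60° with the closed fingers behind it, so the push works. I'll push a bit more, then move up and away towards the pin.

send_rows --commands '[{"travel": [-1.2, 0.6, 0], "twist": [0, 0, 0], "claw": 1}, {"travel": [-1.2, 0.6, 0], "twist": [0, 0, 0], "claw": 1}, {"travel": [-1.2, 0.6, 0], "twist": [0, 0, 0], "claw": 1}, {"travel": [0, 0, -1], "twist": [0, 0, 0], "claw": 0.5}, {"travel": [0, 0, 0], "twist": [0, 0, 0], "claw": 0}, {"travel": [0, 0, 0], "twist": [0, 0, 0], "claw": 0}]'

```text
time_s: 2.7
tcp_pos: [0.5318, 0.0484, 0.1908]
eef_rot: [[0.342, 0.94, 0.001], [0.94, -0.342, 0.0], [0.0, 0.001, -1.0]]
wrist_force: [0.9, -0.3, 0.7]
gripper_width: 0.0429
```

send_rows --commands '[{"travel": [-3.7, 2.7, 0], "twist": [0, 0, 0], "claw": 0}, {"travel": [-3.7, 2.7, 0], "twist": [0, 0, 0], "claw": 0}, {"travel": [-3.7, 2.7, 0], "twist": [0, 0, 0], "claw": 0}, {"travel": [-3.7, 2.7, 0], "twist": [0, 0, 0], "claw": 0}, {"travel": [-3.7, 2.7, 0], "twist": [0, 0, 0], "claw": 0}, {"travel": [-3.7, 2.7, 0], "twist": [0, 0, 0], "claw": 0}, {"travel": [-3.7, 2.7, 0], "twist": [0, 0, 0], "claw": 0}, {"travel": [-3.7, 2.7, 0], "twist": [0, 0, -0.085], "claw": 0}]'

```text
time_s: 3.5
tcp_pos: [0.6338, -0.3049, 0.1902]
eef_rot: [[0.26, 0.966, 0.0], [0.966, -0.26, 0.0], [0.0, 0.0, -1.0]]
wrist_force: [1.3, 0.5, -0.6]
gripper_width: 0.0853
```

```bash
python3 - <<'E'
from h import *
A=r.snapshot("scene")[:,:,::-1];B=r.snapshot("top")[:,:,::-1]
cv2.imwrite("pics/s2.png",A);cv2.imwrite("pics/t2.png",B)
a=cv2.resize(A[140:230,320:430],None,fx=3.6,fy=3.6,interpolation=2);b=cv2.resize(B[175:255,190:290],None,fx=4,fy=4,interpolation=2)
cv2.imwrite("pics/p2.png",np.hstack([a[:320],b]))
s=r.read_state();print(s["tcp_pos"],s["eef_rot"])
E
```

```text
[ 0.63372105 -0.30871149  0.18848595] [[ 2.61804988e-01  9.65120689e-01 -4.51186069e-04]
 [ 9.65120145e-01 -2.61805326e-01 -1.03834268e-03]
 [-1.12024892e-03 -1.63605471e-04 -9.99999359e-01]]
```

View pics/p2.png

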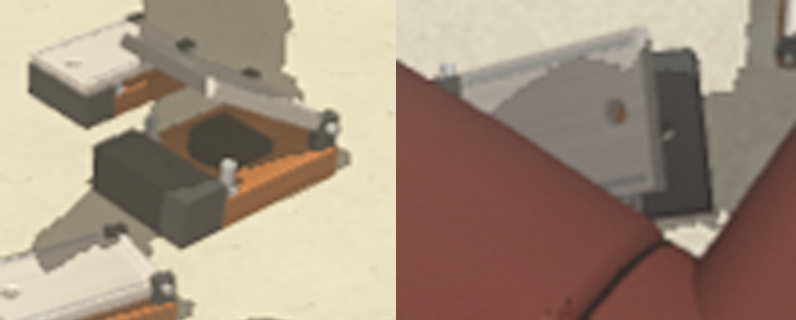

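p2 shows the lid partway down, still sinking. Next I'll descend on the pin.

send_rows --commands '[{"travel": [0, -0.15, 3], "twist": [0, 0, 0], "claw": 0}, {"travel": [0, 0, 3], "twist": [0, 0, 0], "claw": 0}, {"travel": [0, 0, 3], "twist": [0, 0, 0], "claw": 0}, {"travel": [0, 0, 2.2], "twist": [0, 0, 0], "claw": 0}, {"travel": [0, 0, 0], "twist": [0, 0, 0], "claw": 0}]'

```text
time_s: 4.1
tcp_pos: [0.6298, -0.301, 0.0747]
eef_rot: [[0.26, 0.966, -0.005], [0.966, -0.26, 0.003], [0.002, -0.006, -1.0]]
wrist_force: [-0.3, 0.7, -0.2]
gripper_width: 0.0856
```

```bash
python3 - <<'E'
from h import *
A=r.snapshot("scene")[:,:,::-1];B=r.snapshot("top")[:,:,::-1]
cv2.imwrite("pics/s3.png",A);cv2.imwrite("pics/t3.png",B)
a=cv2.resize(A[140:230,320:430],None,fx=4,fy=4,interpolation=2);b=cv2.resize(A[180:270,240:330],None,fx=4,fy=4,interpolation=2)
cv2.imwrite("pics/p3.png",np.hstack([a,b]))
s=r.read_state();print(s["tcp_pos"],s["wrist_force"])
E
```

```text
[ 0.63203656 -0.30268223  0.07873397] [ 0.008659   -0.30329316  0.25712152]
```

View pics/p3.png

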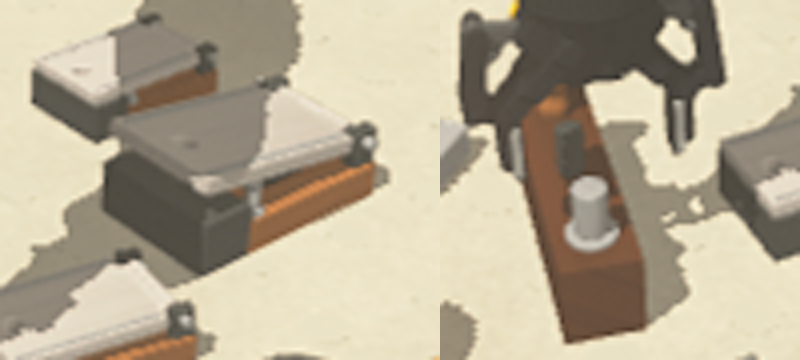

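```bash
python3 - <<'E'
from h import *
s=r.read_state();p=s["tcp_pos"];R=s["eef_rot"];print(s["time_s"],p,R[:,2])
for k in(-.043,.043):
  for z in(0.001,.014): print(k,z,proj("scene",p+R@[k,0,z]),proj("top",p+R@[k,0,z]))
print(proj("scene",[.632,-.3085,.091]))
A=cv2.imread("pics/s3.png");B=cv2.imread("pics/t3.png")
for k in (-.043,.043):
  for im,n in((A,"scene"),(B,"top")):
    q=proj(n,p+R@[k,0,.0]);cv2.circle(im,tuple(int(round(v)) for v in q),1,(0,0,255),-1)
a=cv2.resize(A[150:270,220:330],None,fx=3.5,fy=3.5,interpolation=2);b=cv2.resize(B[140:260,310:430],(420,420),interpolation=2)
cv2.imwrite("pics/p4.png",np.hstack([a,b[:420]]))
E
```

```text
4.2 [ 0.63203656 -0.30268223  0.07873397] [-2.42608360e-04  2.57390424e-04 -9.99999937e-01]
-0.043 0.001 [261.23100102 233.35229816] [391.28189263 171.29058527]
-0.043 0.014 [261.6266762  237.68835202] [390.38177932 172.46672748]
0.043 0.001 [297.34799054 227.15692608] [359.95249008 163.34237652]
0.043 0.014 [297.47166414 231.44745836] [359.41318776 164.60686202]
[276.95607069 226.53451583]
```

View pics/p4.png

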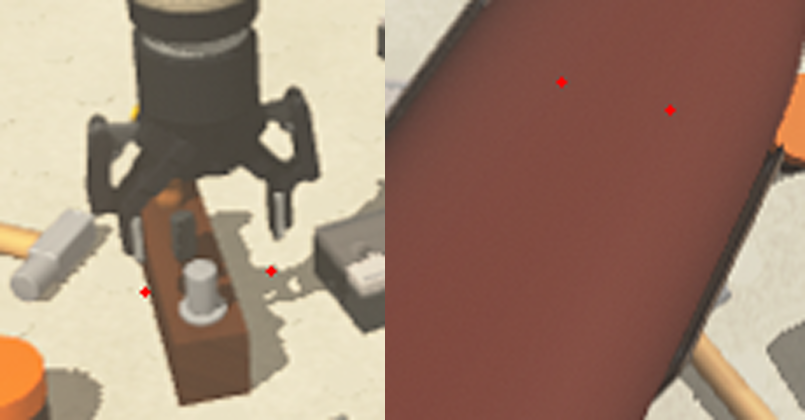

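```bash
python3 - <<'E'
from h import *
print(proj("scene",[.528,.0864,.166]),proj("scene",[.528,.0864,.18]),"obs 387,130")
A=cv2.imread("pics/s3.png");D=r.snapshot("scene")[:,:,::-1];cv2.imwrite("pics/s4.png",D)
d=np.abs(A.astype(int)-D).sum(2)>60;ys,xs=np.where(d);print(d.sum(),xs.min() if d.any() else 0,ys.max() if d.any() else 0)
q=cv2.cvtColor(A[150:260,220:330],6).astype(np.float32);w=cv2.cvtColor(np.ascontiguousarray(D[150:260,220:330]),6).astype(np.float32)
print(cv2.phaseCorrelate(q,w))
print(r.read_state()["tcp_pos"],C["scene"]["extrinsics"][:3,:3].T@-C["scene"]["extrinsics"][:3,3])
E
```

```text
[385.63045579 141.46333446] [386.10792148 136.94369003] obs 387,130
1467 232 236
((-0.19747848780487232, -0.4602185564348318), 0.9999954595830706)
[ 0.63265868 -0.30320707  0.07970165] [ 1.3348908  -0.62279702  0.69147315]
```

```bash
python3 - <<'E'
from h import *
D=cv2.imread("pics/s4.png");b=cv2.resize(D[165:245,235:325],None,fx=7,fy=7,interpolation=2)
s=r.read_state();p=s["tcp_pos"];R=s["eef_rot"]
for k in(-.05,0,.05):
  for z,c in((0,(0,0,255)),(-.02,(0,255,0)),(-.059,(255,0,0))):
    q=(proj("scene",p+R@[k,0,z])-[235,165]+.5)*7;cv2.circle(b,tuple(int(v) for v in q),3,c,-1)
cv2.imwrite("pics/p5.png",b)
E
```

```text
(no output)
```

View pics/p5.png

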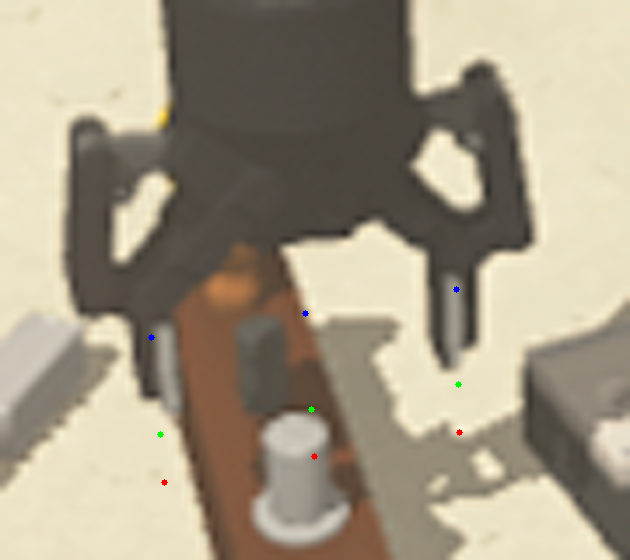

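```bash
python3 - <<'E'
from h import *
R=np.array([[.342,.94,0],[.94,-.342,0],[0,0,-1.]]);p=np.array([.1793,.493,.2118])
for n in("scene","top"):
  for k in(-.05,.05):print(n,k,proj(n,p+R@[k,0,0]),proj(n,p+R@[k,0,-.059]))
A=cv2.imread("pics/scene0.png");B=cv2.imread("pics/top0.png")
a=cv2.resize(A[0:80,375:455],None,fx=5,fy=5,interpolation=2);b=cv2.resize(B[320:400,0:80],None,fx=5,fy=5,interpolation=2)
for im,n,o in((a,"scene",(375,0)),(b,"top",(0,320))):
  for k in(-.05,0,.05):
    for z,c in((0,(0,0,255)),(-.059,(255,0,0))):
      q=(proj(n,p+R@[k,0,z])-o+.5)*5;cv2.circle(im,tuple(int(v) for v in q),3,c,-1)
cv2.imwrite("pics/p6.png",np.hstack([a,b]))
E
```

```text
scene -0.05 [400.81417203  70.86659629] [402.664575    54.86991481]
scene 0.05 [425.77060401  69.57781963] [428.12596423  53.73806827]
top -0.05 [ 52.09841481 361.22622037] [ 34.85352016 366.90795276]
top 0.05 [ 13.28584796 344.55796926] [ -6.0991683  349.00158202]
```

View pics/p6.png

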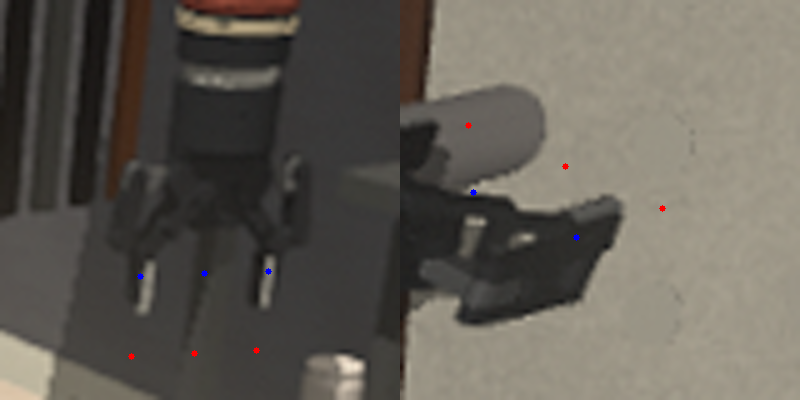

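p5 and p6 show the gripper drawn about 28 mm further back than the reported TCP implies. The fingertips are near crop (455,365) where (459,433) was expected. I'll check r.nose_length.

```bash
python3 - <<'E'
from h import *
print(r.nose_length,[a for a in dir(r) if a[0]!="_"])
print(proj("scene",[0,0,0]),proj("top",[0,0,0]))
for z in(.06,):print(onz("top",430,172,z))
s=r.read_state();print(s["tcp_pos"],s["qpos"])
E
```

```text
0.014 ['IKError', 'get_calibration', 'nose_length', 'read_state', 'sign_off', 'snapshot']
[277.21415703 132.03834742] [263.12048659 409.74112607]
[ 0.62268821 -0.4531533   0.06      ]
[ 0.63265868 -0.30320707  0.07970165] [-5.51038748e-01  7.13038455e-01  1.88169835e-01  1.04441684e+00
  4.66151052e-05 -2.87711524e-01]
```

The base projects correctly, so the tool itself seems shorter than reported by about 28 mm. I'll descend 28 mm more, which is safe with the fingers straddling the rack, centre, close gently, and check the opening (22 mm on the barrel).

send_rows --commands '[{"travel": [-0.5, 0.1, 1.5], "twist": [0, 0, 0], "claw": 0}, {"travel": [0, 0, 1.3], "twist": [0, 0, 0], "claw": 0}, {"travel": [0, 0, 0], "twist": [0, 0, 0], "claw": 0}, {"travel": [0, 0, 0], "twist": [0, 0, 0], "claw": 0}]'

```text
time_s: 4.65
tcp_pos: [0.6311, -0.3083, 0.0497]
eef_rot: [[0.261, 0.965, -0.001], [0.965, -0.261, 0.001], [0.0, -0.001, -1.0]]
wrist_force: [0.4, -0.2, 0.5]
gripper_width: 0.0853
```

```bash
python3 - <<'E'
from h import *
D=r.snapshot("scene")[:,:,::-1];cv2.imwrite("pics/s5.png",D)
b=cv2.resize(D[165:245,235:325],None,fx=7,fy=7,interpolation=2)
s=r.read_state();print(s["tcp_pos"],s["wrist_force"]);cv2.imwrite("pics/p7.png",b)
E
```

```text
[ 0.63149623 -0.30841731  0.05028958] [-0.4173341  -0.08403655 -0.40009526]
```

View pics/p7.png

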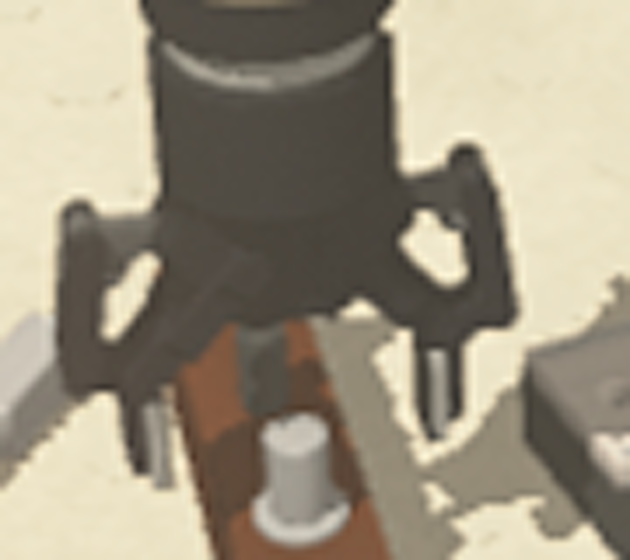

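p7 shows the fingers straddling the pin (head at (297,430)), with the open tips at (160,487) and (438,435), so z is about 0.08. I'll go 6 mm lower and close gently.

send_rows --commands '[{"travel": [0, 0, 0.6], "twist": [0, 0, 0], "claw": 0}, {"travel": [0, 0, 0], "twist": [0, 0, 0], "claw": 0.5}, {"travel": [0, 0, 0], "twist": [0, 0, 0], "claw": 1}, {"travel": [0, 0, 0], "twist": [0, 0, 0], "claw": 1}, {"travel": [0, 0, 0], "twist": [0, 0, 0], "claw": 1}, {"travel": [0, 0, 0], "twist": [0, 0, 0], "claw": 1}, {"travel": [0, 0, 0], "twist": [0, 0, 0], "claw": 1}]' --newtons 25

```text
time_s: 5.4
tcp_pos: [0.6317, -0.3085, 0.0446]
eef_rot: [[0.261, 0.965, 0.0], [0.965, -0.261, -0.0], [-0.0, 0.0, -1.0]]
wrist_force: [-0.4, 0.7, 2.0]
gripper_width: 0.0215
```

Width 21.5 mm, so it holds the barrel. Gripping harder and lifting.

send_rows --commands '[{"travel": [0, 0, 0], "twist": [0, 0, 0], "claw": 1}, {"travel": [0, 0, 0], "twist": [0, 0, 0], "claw": 1}, {"travel": [0, 0, -2], "twist": [0, 0, 0], "claw": 1}, {"travel": [0, 0, -3], "twist": [0, 0, 0], "claw": 1}, {"travel": [0, 0, -4], "twist": [0, 0, 0], "claw": 1}, {"travel": [0, 0, -4], "twist": [0, 0, 0], "claw": 1}, {"travel": [0, 0, 0], "twist": [0, 0, 0], "claw": 1}, {"travel": [0, 0, 0], "twist": [0, 0, 0], "claw": 1}]' --newtons 100

```text
time_s: 6.2
tcp_pos: [0.6319, -0.3086, 0.1747]
eef_rot: [[0.261, 0.965, 0.001], [0.965, -0.261, -0.001], [-0.0, 0.001, -1.0]]
wrist_force: [-1.2, -0.0, -1.9]
gripper_width: 0.0194
```

```bash
python3 - <<'E'
from h import *
s=r.read_state();print(s["tcp_pos"],s["wrist_force"],s["gripper_width"])
A=r.snapshot("scene")[:,:,::-1].copy();B=r.snapshot("top")[:,:,::-1].copy()
cv2.imwrite("pics/s6.png",A);cv2.imwrite("pics/t6.png",B)
T=lambda x,y:((x+.5)/4-.5+190,(y+.5)/4-.5+150)
# lid hole in top view: look for dark/odd blob around predicted position
for h in((.531,.017,.068),):
    print("pred lid hole",proj("top",h),proj("scene",h))
x0,y0=245,195
print(B[y0:y0+24,x0:x0+26].sum(2)//3)
q=proj("scene",[.531,.017,.068]).astype(int)
print(q);print(A[q[1]-8:q[1]+9,q[0]-12:q[0]+13].sum(2)//3)
E
```

```text
[ 0.63186552 -0.30862124  0.17474844] [-1.19361971 -0.01402493 -1.9464405 ] 0.019438680312417227
pred lid hole [255.70384578 206.121778  ] [363.99801614 178.19765994]
[[122 125 126 127 127 128 126 127 127 126 127 127 126 127 127 128 128 129
  110  75  61 177 205 199 198 201]
 [125 125 125 125 125 126 127 127 126 127 127 128 127 128 128 127 128 130
  113  78  63 178 206 199 199 201]
 [127 127 127 128 127 127 127 128 127 127 128 128 128 128 127 127 128 130
  115  82  61 166 203 204 206 208]
 [127 127 127 127 127 128 127 127 128 127 128 126 128 127 129 128 129 130
  119  85  57 132 177 187 189 192]
 [126 127 128 128 127 127 128 126 128 127 127 127 128 128 128 127 129 129
  118  89  61 100 122 123 119 121]
 [126 127 128 127 128 128 127 127 127 127 127 128 128 127 127 128 126 128
  121  93  63  76 115 125 122 122]
 [127 127 127 126 127 127 127 125 127 125 126 127 128 127 127 126 128 127
  124  96  65  79 116 126 124 125]
 [126 126 127 126 126 127 127 125 121 117 115 121 125 127 127 126 127 129
  125  99  67  76 117 128 124 125]
 [126 125 126 126 126 126 125 117 104  94  93  95 110 125 129
[... 2779 characters left out ...]
21 131 135 134 133 133 132 131 130 131
  133 132 132 132 132 132 131]
 [ 78  78  82  90 104 113 112 113 115 118 126 131 133 133 133 134 133 132
  132 132 132 132 132 132 131]
 [ 79  78  78  78  83  97 112 115 114 112 114 121 130 134 134 133 133 132
  132 132 132 132 132 131 132]
 [ 77  78  79  78  78  80  90 102 109 114 112 113 119 125 132 134 133 132
  133 132 133 133 133 132 127]
 [ 75  76  77  78  78  78  77  82  92 108 113 113 112 115 118 126 132 134
  133 133 134 131 126 121 143]
 [ 74  74  76  77  78  79  77  77  79  88 100 111 113 112 113 115 121 130
  134 130 122 118 117 152 190]
 [ 74  75  74  75  76  78  79  78  78  78  82  91 106 114 114 112 113 119
  126 126 118 116 159 203 198]]
```

```bash
python3 - <<'E'
from h import *
print(onz("top",254.7,205.7,.0677),onz("scene",365.3,178,.0677),two((365.3,178),(254.7,205.7)))
# base hole from initial top image, finer patch
B=cv2.imread("pics/top0.png");print(B[201:214,250:264].sum(2)//3)
# pin in air now: predicted tip and flange
for z in(.137,.185,.221):print(proj("scene",[.6319,-.3086,z]),proj("top",[.6319,-.3086,z]))
A=cv2.imread("pics/s6.png");q=proj("scene",[.6319,-.3086,.187]).astype(int);print(q)
print(A[q[1]-14:q[1]+26:1,q[0]-9:q[0]+10].sum(2)//3)
E
```

```text
[0.53220144 0.01972794 0.0677    ] [0.53163077 0.02118254 0.0677    ] (array([0.53234643, 0.02003454, 0.06834526]), np.float64(0.0009225020978302885))
[[69 67 69 68 69 68 69 68 67 69 69 69 69 69]
 [68 68 68 69 68 69 68 70 70 69 68 68 69 69]
 [68 69 69 68 68 68 69 67 69 69 68 68 69 69]
 [70 69 68 68 68 66 64 65 66 69 68 68 69 69]
 [67 69 67 67 65 60 55 51 54 66 68 69 69 69]
 [69 68 69 67 64 53 48 50 49 58 67 68 69 69]
 [69 69 68 69 61 53 47 52 62 63 68 69 70 69]
 [68 69 68 68 65 52 51 72 81 72 67 69 70 68]
 [68 68 68 68 66 58 64 82 75 68 68 68 69 70]
 [67 68 68 68 68 67 69 68 66 68 68 69 68 70]
 [66 68 69 67 67 68 69 69 67 67 67 69 68 69]
 [68 68 68 69 68 68 69 68 70 67 69 68 68 69]
 [66 67 69 67 67 69 69 68 69 69 69 68 69 69]]
[275.88067642 210.46235727] [381.43567097 161.41007174]
[274.75918041 192.74000371] [384.67596517 156.09555837]
[273.87475992 178.75254319] [387.31373385 151.76803152]
[274 191]
[[ 76  74  79  97 111 132 152 137 126 123 127 142 127  67  85 137 165 132
   65]
 [ 76  79 120 153 128 106 123 115 113 111 110 137 169 135  72 123 158 130
   64]
 [ 75  81 127 161 131  
[... 2355 characters left out ...]
  82 106 141 157 147 121 175 227 222 220 219
  220]
 [ 97  99  98  96  93  91  91  91  98 113 127 122 101 137 204 224 222 223
  224]
 [ 95  94  95  95  94  96  97  98  97  97 107 111  94 122 195 228 207 167
  170]
 [ 95  95  95  97 100 101 101 100 100  98 100 101  94 102 144 174 157 133
  134]
 [ 96  95  95  98 103 104 102 104 102  99  94  94  95  93 105 126 135 135
  135]
 [ 96  95  94  95  97 102 104 103  99  90  86  92  97  96 103 125 137 135
  135]
 [ 97  95  95  93  91  93  95  94  89  84  83  92  97  96  98 120 139 136
  135]
 [ 96  95  96  93  91  91  91  89  87  84  84  91  98  97  95 109 131 139
  138]
 [ 97  97  95  93  90  92  92  90  88  84  84  92  93  84  83  93 123 141
  139]]
```

send_rows --commands '[{"travel": [2.5, -1.55, 0], "twist": [0, 0, 0], "claw": 1}, {"travel": [4, -2.5, 0], "twist": [0, 0, 0], "claw": 1}, {"travel": [4, -2.5, 0], "twist": [0, 0, 0], "claw": 1}, {"travel": [4, -2.5, 0], "twist": [0, 0, 0], "claw": 1}, {"travel": [4, -2.5, 0], "twist": [0, 0, 0], "claw": 1}, {"travel": [4, -2.5, 0], "twist": [0, 0, 0], "claw": 1}, {"travel": [4, -2.5, 0], "twist": [0, 0, 0], "claw": 1}, {"travel": [2.5, -1.55, 0], "twist": [0, 0, 0], "claw": 1}]'

```text
time_s: 7.1
tcp_pos: [0.5298, 0.0216, 0.1728]
eef_rot: [[0.259, 0.966, -0.003], [0.966, -0.259, 0.001], [0.0, -0.004, -1.0]]
wrist_force: [0.6, -0.5, -1.1]
gripper_width: 0.0192
```

send_rows --commands '[{"travel": [0, 0, 2], "twist": [0, 0, 0], "claw": 1}, {"travel": [0, 0, 1.5], "twist": [0, 0, 0], "claw": 1}, {"travel": [0, 0, 0], "twist": [0, 0, 0], "claw": 1}, {"travel": [0, 0, 0], "twist": [0, 0, 0], "claw": 1}, {"travel": [0, 0, 0], "twist": [0, 0, 0], "claw": 1}]'

```text
time_s: 7.6
tcp_pos: [0.5326, 0.0185, 0.1395]
eef_rot: [[0.261, 0.965, 0.0], [0.965, -0.261, -0.0], [-0.0, 0.0, -1.0]]
wrist_force: [-0.1, 0.1, -0.7]
gripper_width: 0.0193
```

```bash
python3 - <<'E'
from h import *
s=r.read_state();p=s["tcp_pos"];print(p,s["wrist_force"],s["gripper_width"])
A=r.snapshot("scene")[:,:,::-1].copy();cv2.imwrite("pics/s7.png",A);cv2.imwrite("pics/t7.png",r.snapshot("top")[:,:,::-1])
b=cv2.resize(A[120:200,320:420],None,fx=7,fy=7,interpolation=2)
for z,c in((p[2]-.0376,(0,0,255)),(p[2]-.0376+.048,(0,255,0)),(.068,(255,0,0))):
    xy=p[:2] if z!=.068 else [.5325,.0195]
    q=(proj("scene",[*xy,z])-[320,120]+.5)*7;cv2.circle(b,tuple(int(v) for v in q),2,c,-1)
cv2.imwrite("pics/p8.png",b)
E
```

```text
[0.53257636 0.01847517 0.13954215] [-0.06263044  0.08078881 -0.72771563] 0.019287806103426553
```

View pics/p8.png

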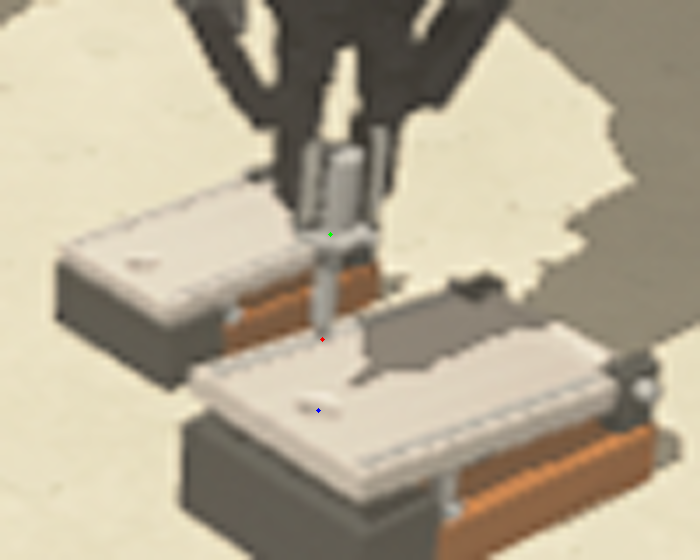

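p8 shows the pin above the hole: tip (321,333), flange (338,241), barrel top (346,155), lid hole (320,408). The pin looks slightly tilted, so I'll measure that numerically.

```bash
python3 - <<'E'
from h import *
np.set_printoptions(linewidth=200)
A=cv2.imread("pics/s7.png");print("rows138-170 cols358-378");print(A[138:171,358:378].sum(2)//3)
p=np.array([.5326,.0185,.1395])
for z in(0,.02,.048,.052,.084):print(z,proj("scene",p+[0,0,z-.0376]),proj("top",p+[0,0,z-.0376]))
for n in (1,):
  for a in(-.2,.2):
    d=np.array([.965*np.sin(a),-.261*np.sin(a),np.cos(a)]);print("tilt",a,[proj("scene",p+d*(z-.068)+[0,0,.030]).round(1) for z in(0,.048,.052,.084)])
E
```

```text
rows138-170 cols358-378
[[120  98  64  69  68  67  64 123 199 222 221 183  67  55  71 116 129  84  65 156]
 [181 107  61  66  69  70  75 115 179 207 206 167  68  56  65 120 146  98  86 177]
 [194 104  59  66  66  80 118 124 122 141 139 125  89  64  57 113 146 100  91 178]
 [193 104  62  67  71 107 147 132  97 107 137 171 172 141  73 112 145  98 115 193]
 [197 106  62  68  73 117 154 127  91 143 186 196 195 155  76 118 138  85 125 201]
 [139  78  64  69  72 117 154 126  84 137 170 165 158 121  68 120 136  78 126 201]
 [ 89  66  66  69  73 117 154 126 107 147 152 146 137 105  70 120 131  67 150 217]
 [118  80  67  70  80 122 146 112 116 153 151 147 136 104  78 127 129  61 160 222]
 [183 109  68  70  85 128 143 108 118 154 150 145 133 101  79 129 127  72 163 221]
 [192 105  64  68  83 128 144 120 133 153 149 143 131  98  89 137 120 109 189 217]
 [208 164  92  63  89 133 144 114 127 153 148 142 128  97  93 138 150 181 215 217]
 [212 209 159  71  91 137 138 101 122 152 149 140 121  85  95 138 182 217 218 217]
 [211 214 209 157 106 146 136 120 145 151 147 139 116  81  96 139 191 222 218 21
[... 1473 characters left out ...]
26 131 130 131 131 130]
 [190 189 190 190 187 187 185 204 203 205 211 211 214 184 126 129 131 131 130 131]
 [188 188 187 186 205 205 205 212 211 211 210 211 213 183 124 129 130 131 131 131]]
0 [365.5644571  168.05204226] [253.3262605  203.39109218]
0.02 [366.05589949 161.8436406 ] [252.196173   202.06476818]
0.048 [366.75973725 152.94981598] [250.54039011 200.12124089]
0.052 [366.86182903 151.65954718] [250.29648019 199.83492159]
0.084 [367.69288136 141.15438313] [248.27462203 197.46129548]
tilt -0.2 [array([367.3, 170.1]), array([367.3, 153.6]), array([367.3, 152.2]), array([367.2, 140.9])]
tilt 0.2 [array([363.9, 165.5]), array([366.2, 152.3]), array([366.4, 151.2]), array([368.1, 141.9])]
```

The occlusion-corrected edges put the tilt within about 0.05 rad and the tip within about 1 mm of the predicted spot. I'll descend with force checks.

send_rows --commands '[{"travel": [0, 0, 1.5], "twist": [0, 0, 0], "claw": 1}, {"travel": [0, 0, 1.5], "twist": [0, 0, 0], "claw": 1}, {"travel": [0, 0, 0.8], "twist": [0, 0, 0], "claw": 1}, {"travel": [0, 0, 0.5], "twist": [0, 0, 0], "claw": 1}, {"travel": [0, 0, 0], "twist": [0, 0, 0], "claw": 1}]' --newtons 100

```text
time_s: 8.2
tcp_pos: [0.5322, 0.0186, 0.0961]
eef_rot: [[0.261, 0.965, -0.001], [0.965, -0.261, 0.0], [-0.0, -0.001, -1.0]]
wrist_force: [0.3, 0.4, -0.6]
gripper_width: 0.019
```

send_rows --commands '[{"travel": [0, 0, 0.4], "twist": [0, 0, 0], "claw": 1}, {"travel": [0, 0, 0.4], "twist": [0, 0, 0], "claw": 1}, {"travel": [0, 0, 0.3], "twist": [0, 0, 0], "claw": 1}, {"travel": [0, 0, 0], "twist": [0, 0, 0], "claw": 1}]'

```text
time_s: 8.6
tcp_pos: [0.5321, 0.0187, 0.0849]
eef_rot: [[0.261, 0.965, -0.001], [0.965, -0.261, 0.0], [-0.0, -0.001, -1.0]]
wrist_force: [0.7, 0.2, -0.8]
gripper_width: 0.0193
```

The tip is at z ≈ 0.047, through the lid hole with no contact. Next is the base hole.

send_rows --commands '[{"travel": [0, 0, 0.4], "twist": [0, 0, 0], "claw": 1}, {"travel": [0, 0, 0.3], "twist": [0, 0, 0], "claw": 1}, {"travel": [0, 0, 0.3], "twist": [0, 0, 0], "claw": 1}, {"travel": [0, 0, 0], "twist": [0, 0, 0], "claw": 1}]'

```text
time_s: 9.0
tcp_pos: [0.5321, 0.0188, 0.0749]
eef_rot: [[0.261, 0.965, -0.001], [0.965, -0.261, 0.0], [-0.0, -0.001, -1.0]]
wrist_force: [0.1, -0.6, -0.1]
gripper_width: 0.0194
```

send_rows --commands '[{"travel": [0, 0, 0.3], "twist": [0, 0, 0], "claw": 1}, {"travel": [0, 0, 0.3], "twist": [0, 0, 0], "claw": 1}, {"travel": [0, 0, 0.3], "twist": [0, 0, 0], "claw": 1}, {"travel": [0, 0, 0], "twist": [0, 0, 0], "claw": 1}]'

```text
time_s: 9.4
tcp_pos: [0.5321, 0.0188, 0.0658]
eef_rot: [[0.261, 0.965, -0.001], [0.965, -0.261, 0.0], [-0.0, -0.001, -1.0]]
wrist_force: [-0.6, 0.4, -1.1]
gripper_width: 0.0192
```

send_rows --commands '[{"travel": [0, 0, 0.3], "twist": [0, 0, 0], "claw": 1}, {"travel": [0, 0, 0.3], "twist": [0, 0, 0], "claw": 1}, {"travel": [0, 0, 0.3], "twist": [0, 0, 0], "claw": 1}, {"travel": [0, 0, 0], "twist": [0, 0, 0], "claw": 1}]' --newtons 120

```text
time_s: 9.8
tcp_pos: [0.5323, 0.0187, 0.057]
eef_rot: [[0.261, 0.965, -0.0], [0.965, -0.261, -0.0], [-0.0, -0.0, -1.0]]
wrist_force: [0.4, -0.4, -0.2]
gripper_width: 0.019
```

send_rows --commands '[{"travel": [0, 0, 0.3], "twist": [0, 0, 0], "claw": 1}, {"travel": [0, 0, 0.3], "twist": [0, 0, 0], "claw": 1}, {"travel": [0, 0, 0.2], "twist": [0, 0, 0], "claw": 1}, {"travel": [0, 0, 0], "twist": [0, 0, 0], "claw": 1}]'

```text
time_s: 10.2
tcp_pos: [0.5326, 0.0185, 0.0493]
eef_rot: [[0.261, 0.965, 0.0], [0.965, -0.261, -0.0], [-0.0, 0.0, -1.0]]
wrist_force: [0.5, -2.3, 2.7]
gripper_width: 0.019
```

send_rows --commands '[{"travel": [0, 0, 0.1], "twist": [0, 0, 0], "claw": 1}, {"travel": [0, 0, 0.1], "twist": [0, 0, 0], "claw": 1}, {"travel": [0, 0, 0], "twist": [0, 0, 0], "claw": 1}]'

```text
time_s: 10.5
tcp_pos: [0.5327, 0.0184, 0.0478]
eef_rot: [[0.261, 0.965, 0.001], [0.965, -0.261, -0.001], [-0.0, 0.001, -1.0]]
wrist_force: [-1.2, -4.0, 9.3]
gripper_width: 0.0189
```

send_rows --commands '[{"travel": [0, 0, 0.1], "twist": [0, 0, 0], "claw": 1}, {"travel": [0, 0, 0.1], "twist": [0, 0, 0], "claw": 1}, {"travel": [0, 0, 0], "twist": [0, 0, 0], "claw": 1}]'

```text
time_s: 10.8
tcp_pos: [0.5329, 0.0184, 0.0474]
eef_rot: [[0.261, 0.965, 0.002], [0.965, -0.261, -0.001], [-0.0, 0.002, -1.0]]
wrist_force: [-9.0, -3.6, 29.6]
gripper_width: 0.0188
```

```bash
python3 - <<'E'
from h import *
np.set_printoptions(linewidth=200)
A=cv2.imread("pics/s7.png");D=r.snapshot("scene")[:,:,::-1].copy();cv2.imwrite("pics/s9.png",D)
s=r.read_state();print(s["time_s"],s["tcp_pos"],s["wrist_force"],s["gripper_width"])
for c in(355,365):
    print(c,"rest",(A[172:198,c].astype(int).sum(1)//3));print(c,"now ",(D[172:198,c].astype(int).sum(1)//3))
X=np.array([-.119,.993]);Y=np.array([-.993,-.119]);H=np.array([.5328,.0187])+.14*X
def P(d,y,h,th): # along lid, across, height above axis
    q=H+X*(-d*np.cos(th)+h*np.sin(th))+Y*y;return np.r_[q,.052+d*np.sin(th)+h*np.cos(th)]
for th in(0,.03,.07):print(th,[proj("scene",P(.165,y,h,th)).round(1) for y in(.03,-.03,) for h in(.006,-.006)])
for y in(.03,-.03):print("block top edge",proj("scene",np.r_[H-X*.165+Y*y,.044]).round(1))
E
```

```text
10.85 [0.53285123 0.01843077 0.04740138] [-7.94485735 -3.44644828 29.9018532 ] 0.01825388908367978
355 rest [187 206 211 211 212 208 191 182 182 155  98  94 104 103  95  90  90  91  92  91  91  91  92  91  91  89]
355 now  [224 220 199 208 218 217 216 216 218 219 192 173 174 154 108  87  89  90  90  91  90  90  90  92  91  87]
365 rest [211 211 212 212 227 204 180 197 210 213 213 210 189 178 181 172 116  88 100 103  98  90  91  90  91  92]
365 now  [179 169 155 156 155 153 153 152 151 150 184 174 180 211 219 219 198 176 173 165 126  94  88  89  89  91]
0 [array([351.2, 179.7]), array([351. , 183.2]), array([365.4, 188.7]), array([365.1, 192.2])]
0.03 [array([351.3, 178.2]), array([351. , 181.8]), array([365.6, 187.1]), array([365.2, 190.8])]
0.07 [array([351.6, 176.2]), array([351.2, 179.8]), array([365.9, 185.1]), array([365.4, 188.8])]
block top edge [350.9 183.8]
block top edge [365.1 192.8]
```

```bash
python3 - <<'E'
from h import *
a=cv2.imread("pics/scene0.png").astype(int);b=cv2.imread("pics/s9.png").astype(int)
for n,(x,y,w,h) in dict(jar=(200,245,35,40),tin_b=(378,228,36,35),tin_a=(256,175,30,20),rackawlpunch=(258,190,20,38),hammer=(155,198,95,38),brush=(425,205,68,32)).items():
    print(n,(np.abs(a-b).sum(2)[y:y+h,x:x+w]>90).mean().round(3))
s=r.read_state();print(s["wrist_force"],s["tcp_pos"]);print(r.sign_off())
E
```

```text
jar 0.0
tin_b 0.0
tin_a 0.0
rackawlpunch 0.025
hammer 0.0
brush 0.0
[-7.94485735 -3.44644828 29.9018532 ] [0.53285123 0.01843077 0.04740138]
the job is handed in; nothing more can be done
None
```

The job is handed in after about 10.9 s on the robot's clock. I swung the upper half shut with closed fingers. Then I took the flanged pin from the tool block, pushed it through both holes, and handed in while still pressing it down and holding it.

**Last checks:**
- **Pin fully in:** the TCP stopped at z = 0.0474 m, against 0.0476 m expected for a full press. The arm was pushing down with about 30 N, with about 9 N sideways, and still gripping.
- **Upper half shut:** in the scene picture its free edge moved down about 4 px from its rest on the studs, against 3.5 px predicted for fully shut.
- **Other things left alone:** jar, tins, brush and hammer show no change between the first and last pictures. The area around the awl and punch changed in 2.5% of its pixels. I put that down to shadow or the missing pin, but did not look into it further.

**What disagreed:**
- **Gripper height:** in the pictures the gripper stood about 28 mm higher than its reported TCP implied. I set the grasp height from the pictures and confirmed it by the 21.5 mm opening on the 22 mm barrel.
- **Gripper opening:** it later read 18 to 19 mm under stronger grip, and I did not find out why.
- **Pin tilt:** the held pin leaned slightly, about 0.05 rad, but went in with no noticeable resistance until the flange met the upper half.

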